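# Turn the colour-chart leaf over its spine

## Task

Using only the fingertips or the outside of the fingers, never picking anything up, slide the small green-lidded tin off the empty page of the colour-chart board until it sits flat on the desk, wholly clear of the board. Then put a finger under the orange tab of the half-raised leaf, turn the leaf over its spine and press it gently down until it lies fully flat on the page the tin has left. Leave the jars and cartons where they are.

Things in the scene. Friction and masses are not known exactly. Their poses are not given: they have to be found in the camera images.
- board: grey board fixed to the desk, 200 (x) x 290 (y) x 6 mm; origin: centre of its underside. x runs along the spine (three 12 mm steel rings, tops 16 mm above the desk), away from the robot but for its yaw; y left, z up. Hinge axis: the line y = 0, z = 10 mm. The leaf starts over the left (+y) page; the tin is on the right (-y) page. On its right, 100 mm of desk is free
- leaf (a joint): angle of the leaf about the spine: 0 = flat on the left (+y) page, pi/2 = upright, pi = flat on the right (-y) page (the stop). The hinge is stiff: the leaf stays at any angle where it is left, does not fall, and takes about 1 to 2.5 N at the tab to turn. Starts half raised, 0.65 to 1.0 rad
- tab (a point): middle of the orange tab. The leaf is a white rigid plate with six colour swatches, 4 mm thick, 170 mm along the spine (board x -85 to 85 mm), 6 to 115 mm from the hinge axis. The tab, also 4 mm thick, juts from the middle of its free edge: board x -25 to 25 mm, 115 to 145 mm from the hinge axis; this point: x 0, 130 mm from the axis. Site y: outwards from hinge; z: out of the face that starts up
- tin_center (a point): centre of the round pastille tin, aluminium with green lid, diameter 56 mm, 22 mm tall, about 0.12 kg, standing on the right page (6 mm above the desk) at the start; centre 11 mm above its underside, z along its axis
- jar_a: bystander: white-labelled jar with blue cap, diameter 60 mm, 100 mm tall, on the desk to the right, origin under its centre
- jar_b: bystander: blue-labelled jar with blue cap, diameter 60 mm, 100 mm tall, beyond the far end of the board, origin under its centre
- jar_c: bystander: white-labelled jar with blue cap, diameter 60 mm, 100 mm tall, on the desk to the right, origin under its centre
- carton_white: bystander: white carton with a green band, 40 x 70 x 60 mm high, beyond the far end of the board, origin under its centre
- carton_yellow: bystander: yellow carton with a white band, 40 x 60 x 50 mm high, to the left of the board, 230 mm or more from the spine, origin under its centre
Things that resemble listed ones, but are neither listed nor needed, are in the scene too. What is shaped like the part that bears tin_center but pink is not meant.

How it is judged:
On the way, in this order (a step that is already met when the one before it is completed fails the run):
1. the tin is off the board, flat on the desk (height (world z) of tin_center below 0.014 m and angle between tin_center's own z axis and vertical below 0.1 rad and (y of tin_center in the frame of board below -0.172 m or x of tin_center in the frame of board below -0.127 m or x of tin_center in the frame of board above 0.127 m or y of tin_center in the frame of board above 0.172 m)), for 0.2 s.
2. the leaf lies flat on the right page (value of joint leaf above 3.06 rad), for 0.2 s.
At the end, for the whole second after the job is handed in: The leaf is turned past 3.06 rad (within about 5 degrees of flat on the right page), and the tin sits flat on the desk (tilt under 0.1 rad) wholly outside the board's outline (all of step 1 and value of joint leaf above 3.06 rad); the robot touches nothing.
It fails at once if the tin is lifted (height (world z) of tin_center above 0.032 m).
It fails at once if the tin is tipped over (angle between tin_center's own z axis and vertical above 0.7 rad).
It fails at once if the leaf is squeezed or pressed with more than 35 N (contact force between the fingers and leaf above 35 N).
It fails at once if a jar or carton is moved by more than 15 mm (distance of any of jar_a, jar_b, jar_c, carton_white, carton_yellow from where it was at the start of the episode above 0.015 m).
It also fails if it takes over 58 s, if anything falls off the work surface, if the arm or the gripper's body presses on something with over 40 N, if the wrist force passes 120 N, or if a joint passes its speed limit or range.

## Robot

A 6-joint arm with a two-finger parallel gripper is mounted at the origin on the work surface. World frame = base frame: x ahead of the robot, y to its left, z up, the work surface at z = 0. Lengths are in m, angles in rad, forces in N, time in s.
With the tool pointing down it reaches from about 0.3 to 0.95 m from the base axis. Payload 3.1 kg.
Tool frame: the origin (TCP) lies midway between the tips of the shut fingers; the grasp point (between the pads) lies 19 mm behind it (arm.grasp_offset is the distance from the TCP to the grasp point, in m); z points along the fingers, y is the line along which they close (so a half turn about z gives the same grasp; the last joint's range is limited). The gripper opens to 85 mm and grips with 20 to 120 N. Pads are 22 mm wide; open, the fingers measure 114 mm over their backs; the gripper's body (76 mm by 85 mm) begins 54 mm behind the grasp point. The pads swing forward as they close: fully open they stand 13 mm farther back than shut.
Start: joints at [-1.33, 0.308, 1.634, -0, 1.2, -0.07], TCP at [0.191, -0.595, 0.231] pointing down, gripper open.
Joint ranges: [-3.06, 3.06], [-0.79, 1.96], [0.05, 2.63], [-1.19, 4.34], [0.05, 2.64], [-2.94, 2.94]. Speed limits (rad/s): [2.79, 2.79, 3.14, 3.14, 3.14, 3.14].

## Interface

Orientations are given as [roll, pitch, yaw] about the fixed x, y, z axes, in that order (R = Rz(yaw) Ry(pitch) Rx(roll)).
In Python, from plant import arm, eyes gives the robot as it stands.
- The arm moves only by the shell command python3 -m creep 'ROWS' [OPENING]. ROWS is JSON, a list of rows, each a list of 6 numbers: the shift along the world's x, y, z in mm, then the turn, a rotation vector about the world's x, y, z in rad. In form: [[x, y, z, rx, ry, rz], ...]. A call has 1 to 12 rows; each row shifts and turns the commanded pose from where the row before left it; what a row does not reach is not made up. A row lasts 1/8 s, in which the tool goes at most 62.5 mm and 10.7 degrees, less where a joint would pass 70% of its speed; a pose out of reach is approached as far as the arm can. A call is refused whole if a number of a shift passes 62.5 or a number of a turn 0.188, either way. A call with a gripper value outside its range is refused whole. OPENING is the closure, from 0 (fully open) to 1 (shut), set as the call begins (- or left out, the last holds). The fingers move at their own pace and stop on an object; the grip force is fixed at half the most. Time passes only in rows, so rows that do not move let the fingers close. It gives the time, the measured TCP pose, the force, the opening and the grip force at its end, in the units of the state.
- arm.get_state(): the state, without advancing time (a new reading comes with each control period).
- eyes.get_image(name): name is "scene" or "side" or "wrist"; returns a dict with "color" (384x512x3 uint8, blue, green, red), "intrinsics" (3x3 intrinsics, pixels), "view" (4x4, takes a point from world to camera coordinates); the wrist camera has in their place "tool_from_camera" (4x4, takes a point from camera to tool coordinates, whose origin is the TCP and whose axes are the flange's). Camera axes: x right, y up, looking along -z (the intrinsics and any distortion apply to the point x, -y, -z); pixel columns grow to the right and rows downward; lengths in m; the calibration is good to about 2 mm. The wrist camera is an equidistant fisheye: a pixel r from the principal point sees the ray r / f radians off the axis. A picture is of the moment at which its call begins: read the wrist's pose just before it. There is no depth.
- arm.finish_job(): hands the job in; it is judged then, once.
The state is a dict: "t": time; "q": joint angles; "qd": joint speeds; "joint_efforts": joint torques, N m; "position": TCP position; "tool_rot": TCP orientation; "force": force on the tool from outside, world axes, zero at the start; "wrist_torque": the same for the moment, N m; "opening": finger opening in m; "grasp_force": force on a finger pad.
Only numpy, scipy, OpenCV 4.12 (cv2) and the standard library are available. Lean on these libraries where they do the work, as an engineer would, in place of code of your own. Each camera call takes 0.05 s, during which the arm holds its last target. There are 200 camera calls.

## Working session

There is one attempt and no reset: what is moved stays moved. The work goes in short steps, Python scripts to look and compute and a shell command to move; the robot and the scene stay as the last step left them, time stands still between calls to the robot, and variables do not carry over. Pictures are saved under pics/ and viewed, at most 10 in all, crops included, and the job is handed in when it is done.

```bash
mkdir -p pics; ls; python3 - <<'E'
from plant import arm, eyes
import cv2,numpy as np
s=arm.get_state();print(s)
for n in("scene","side"):
    d=eyes.get_image(n);cv2.imwrite(f"pics/{n}0.png",d["color"]);np.savez(f"pics/{n}0.npz",**{k:np.array(v) for k,v in d.items()})
    print(d["intrinsics"],d["view"],d.keys())
E
```

```text
pics
{'t': 0.0, 'q': array([-1.32974136e+00,  3.09007674e-01,  1.63517712e+00,  6.33946954e-06,
        1.19968812e+00, -6.97138944e-02]), 'qd': array([-6.75292398e-04,  1.46813472e-03,  2.65797166e-04,  9.00140737e-07,
       -2.68708059e-04, -8.82665910e-04]), 'joint_efforts': array([ 5.94363210e-04, -4.15258670e+01, -2.76665193e+01, -7.05062189e-05,
        1.00614200e-02, -1.10395085e-06]), 'position': array([ 0.19089239, -0.59428151,  0.2300499 ]), 'tool_rot': array([-3.13931834e+00, -1.64725180e-04,  3.10766372e-01]), 'force': array([ 0.3629209 , -0.74366093, -0.38919326]), 'wrist_torque': array([0.01398493, 0.030092  , 0.00493919]), 'grasp_force': 0.0, 'opening': 0.08553217248695881}
[[445.26924741   0.         263.79209151]
 [  0.         445.26924741 191.46638511]
 [  0.           0.           1.        ]] [[ 8.12200137e-01  5.83377826e-01  1.11808979e-03 -4.48722764e-01]
 [-4.66662203e-01  6.48551828e-01  6.01337604e-01  2.42286487e-01]
 [ 3.50081885e-01 -4.88928254e-01  7.98994265e-01 -1.60479483e+00]
 [ 0.00000000e+00  0.00000000e+00  0.00000000e+00  1.00000000e+00]] dict_keys(['color', 'intrinsics', 'view'])
[[386.95062423   0.         256.97392127]
 [  0.         386.95062423 191.46658876]
 [  0.           0.           1.        ]] [[-0.9783127  -0.20667436 -0.01378279  0.56444414]
 [ 0.13082775 -0.66813157  0.73245089 -0.11990597]
 [-0.16058753  0.71476284  0.68068034 -1.06522324]
 [ 0.          0.          0.          1.        ]] dict_keys(['color', 'intrinsics', 'view'])
```

View pics/scene0.png

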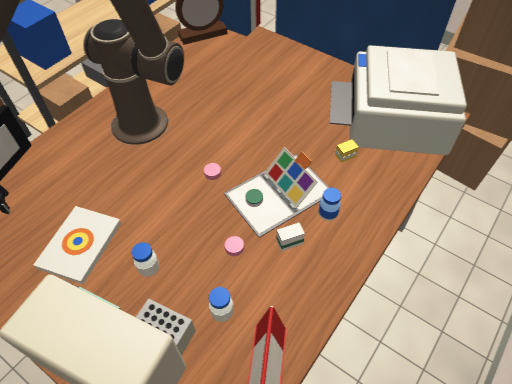

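View pics/side0.png

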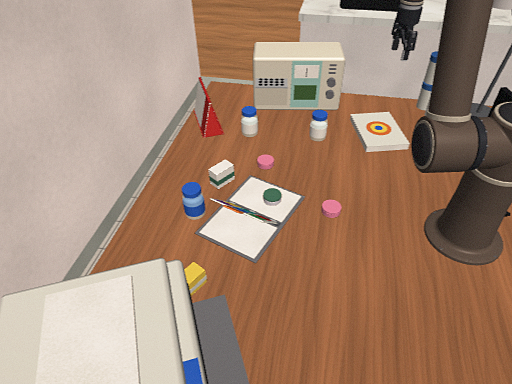

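Scene: the green-lidded tin is at (255,198), on the near-right page. The pink lookalikes are at (212,171) and (234,246). The leaf is half raised with its orange tab at (304,158). Side: tin at (272,196), board corners near (254,177), (303,195), (255,258) and (198,233), pink lookalikes at (265,161) and (332,208). The only green-lidded candidate is the one on the page, so I'll measure it and check it in a crop.

```bash
cat > h.py <<'E'
import numpy as np,cv2
def load(n):
    d=np.load(f"pics/{n}.npz");return d["color"],d["intrinsics"],d["view"]
def ray(K,V,u,v):
    d=V[:3,:3].T@np.array([(u-K[0,2])/K[0,0],-(v-K[1,2])/K[1,1],-1.]);return -V[:3,:3].T@V[:3,3],d/np.linalg.norm(d)
def plane(K,V,u,v,z):
    o,d=ray(K,V,u,v);return o+d*(z-o[2])/d[2]
def proj(K,V,p):
    c=V[:3,:3]@np.array(p)+V[:3,3];return K[0,2]-K[0,0]*c[0]/c[2],K[1,2]+K[1,1]*c[1]/c[2]
def cross(r1,r2):
    (o1,d1),(o2,d2)=r1,r2
    t=np.linalg.lstsq(np.c_[d1,-d2],o2-o1,rcond=None)[0]
    a,b=o1+t[0]*d1,o2+t[1]*d2;return (a+b)/2,np.linalg.norm(a-b)
def blob(img,lo,hi,roi):
    x0,y0,x1,y1=roi;m=cv2.inRange(cv2.cvtColor(img,cv2.COLOR_BGR2HSV),lo,hi);k=np.zeros_like(m);k[y0:y1,x0:x1]=m[y0:y1,x0:x1]
    n,l,s,c=cv2.connectedComponentsWithStats(k);return [(tuple(c[i].round(1)),s[i].tolist()) for i in np.argsort(-s[1:,4])[:4]+1 ] if n>1 else []
E
python3 - <<'E'
from h import *
S=load("scene0");D=load("side0")
for n,(I,K,V),roi,c in(("scene",S,(235,180,275,215),(220,140,340,240)),("side",D,(255,185,290,210),(190,165,310,265))):
    b=blob(I,(60,60,30),(95,255,160),roi);print(n,b[:2]); 
    print(plane(K,V,*b[0][0],.028))
    x0,y0,x1,y1=c;cv2.imwrite(f"pics/{n}c.png",cv2.resize(I[y0:y1,x0:x1],None,fx=5,fy=5,interpolation=cv2.INTER_CUBIC))
for p in[(254,177),(303,195),(255,258),(198,233)]: print("side",plane(*D[1:],*p,.006).round(3))
for p in[(226,194),(261,234)]: print("scene",plane(*S[1:],*p,.006).round(3))
a=blob(S[0],(5,120,80),(14,255,255),(285,148,320,172));print(a)
print(blob(D[0],(5,150,80),(14,255,255),(200,190,290,230)))
E
```

```text
scene [((np.float64(253.8), np.float64(196.2)), [246, 189, 17, 15, 197])]
[ 0.53901055 -0.034271    0.028     ]
side [((np.float64(272.0), np.float64(194.6)), [264, 188, 17, 14, 184])]
[ 0.5370329  -0.02963063  0.028     ]
side [ 0.613 -0.123  0.006]
side [ 0.448 -0.069  0.006]
side [0.541 0.193 0.006]
side [0.715 0.14  0.006]
scene [ 0.453 -0.066  0.006]
scene [ 0.629 -0.121  0.006]
[((np.float64(307.3), np.float64(157.3)), [287, 148, 33, 24, 522])]
[((np.float64(213.2), np.float64(201.4)), [200, 190, 35, 36, 262]), ((np.float64(232.6), np.float64(208.8)), [223, 205, 20, 9, 45]), ((np.float64(286.5), np.float64(224.7)), [282, 219, 8, 11, 27]), ((np.float64(287.5), np.float64(229.0)), [287, 229, 2, 1, 2])]
```

View pics/scenec.png

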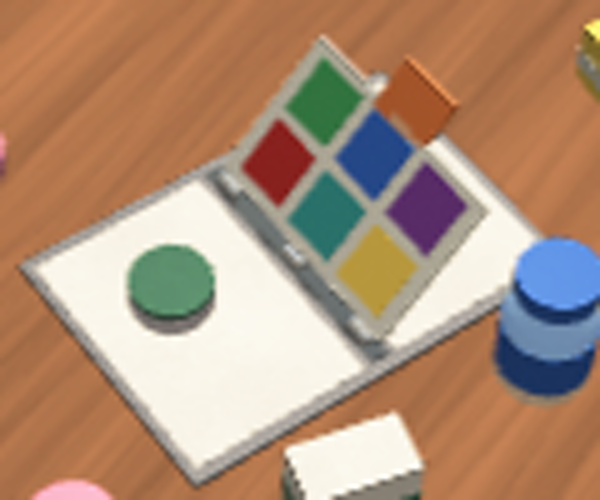

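View pics/sidec.png

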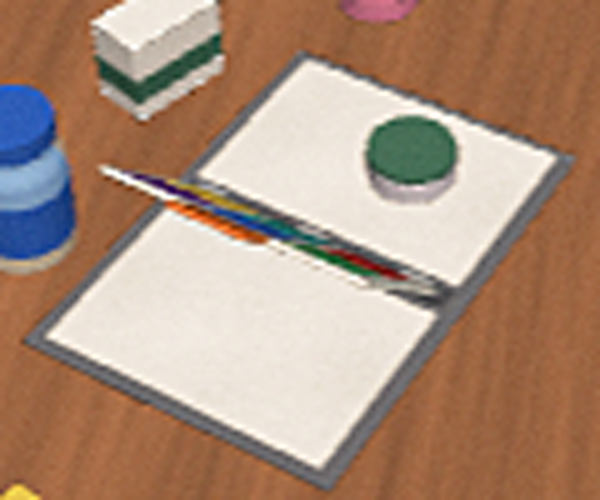

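Crops: the green-lidded tin stands alone on the near-right page, at scene crop (170,285), i.e. pixel (254,197). The leaf's tab is at crop (419,100), i.e. pixel (303.5,160). In the side view the leaf is nearly edge-on, with the tab at crop (217,223). Board corners refined from the crops.

```bash
python3 - <<'E'
from h import *
S=load("scene0");D=load("side0")
f=lambda o,p:(o[0]+p[0]/5-.4,o[1]+p[1]/5-.4)
P=[]
for p in[(302,53),(573,157),(327,488),(25,340)]:
    q=plane(*D[1:],*f((190,165),p),.006);P.append(q[:2]);print("side",q.round(4))
Q=[]
for p in[(20,265),(197,485)]: q=plane(*S[1:],*f((220,140),p),.006);Q.append(q[:2]);print("scene",q.round(4))
# fit: corners far-right, near-right, near-left, far-left
loc=np.array([[.1,-.145],[-.1,-.145],[-.1,.145],[.1,.145]])
L=np.r_[loc,loc[[1,0]]];W=np.array(P+Q)
Lc,Wc=L-L.mean(0),W-W.mean(0)
yaw=np.arctan2((Lc[:,0]*Wc[:,1]-Lc[:,1]*Wc[:,0]).sum(),(Lc*Wc).sum())
R=np.array([[np.cos(yaw),-np.sin(yaw)],[np.sin(yaw),np.cos(yaw)]]);o=W.mean(0)-R@L.mean(0)
print("board",o.round(4),yaw,"resid mm",((W-(L@R.T+o))*1e3).round(1).tolist())
t=cross(ray(*S[1:],*f((220,140),(171,281))),ray(*D[1:],*f((190,165),(411,150))));print("tin lid",t, "local",R.T@(t[0][:2]-o))
t=cross(ray(*S[1:],*f((220,140),(419,100))),ray(*D[1:],*f((190,165),(219,223))));l=R.T@(t[0][:2]-o);print("tab",t,l,"ang",np.arctan2(t[0][2]-.01,l[1]),np.hypot(t[0][2]-.01,l[1]))
for a in(.6,.7,.8,.9,1.):
    p=np.r_[R@[0,.13*np.cos(a)]+o,.01+.13*np.sin(a)];print(a,np.round((np.array(proj(*S[1:],p))-[219.6,139.6])*5),np.round((np.array(proj(*D[1:],p))-[189.6,164.6])*5))
# bystanders
for n,(u,v) in dict(jar_a=(143,249),jar_c=(219,297),jar_b=(331,195)).items():print(n,plane(*S[1:],u,v,.1).round(3))
print("carton_w",plane(*S[1:],290,232,.06),"pinks",plane(*S[1:],212,169,.022).round(3),plane(*S[1:],234,244,.022).round(3))
E
```

```text
side [ 0.6272 -0.129   0.006 ]
side [ 0.4436 -0.0654  0.006 ]
side [0.5385 0.2062 0.006 ]
side [0.7247 0.1404 0.006 ]
scene [ 0.4429 -0.066   0.006 ]
scene [ 0.6296 -0.1317  0.006 ]
board [0.5838 0.038 ] -0.33861260141285854 resid mm [[-2.7, 3.0], [2.3, 0.2], [0.9, -1.8], [-1.6, -1.2], [1.6, -0.5], [-0.4, 0.3]]
tin lid (array([ 0.53761409, -0.0317953 ,  0.02603563]), np.float64(0.0008048616539148689)) local [-0.02037921 -0.08119944]
tab (array([0.61292182, 0.12292855, 0.10323899]), np.float64(0.0015387723317630147)) [-0.0007437   0.08975427] ang 0.8044387301280773 0.12941923054569032
0.6 [438. 109.] [200. 270.]
0.7 [430. 104.] [207. 247.]
0.8 [420. 100.] [215. 224.]
0.9 [408.  98.] [225. 201.]
1.0 [395.  97.] [236. 178.]
jar_a [ 0.436 -0.388  0.1  ]
jar_c [ 0.686 -0.375  0.1  ]
jar_b [0.751 0.058 0.1  ]
carton_w [ 0.71155801 -0.09430118  0.06      ] pinks [ 0.36  -0.022  0.022] [ 0.592 -0.201  0.022]
```

Board at (0.584, 0.038) with yaw -0.339; the corner fit leaves residuals up to about 3 mm. The tin is at local (-0.020, -0.081), lid at 26 mm against 28 mm expected. The leaf is at 0.80 rad with the tab at radius 129 mm against 130 mm. Moving above the spine side of the tin, with the finger line along the spine.

```bash
python3 -m creep '[[30,50.5,0,0,0,0],[30,50.5,0,0,0,0.184],[30,50.5,0,0,0,0.184],[30,50.5,0,0,0,0.184],[30,50.5,0,0,0,0.184],[30,50.5,0,0,0,0.184],[30,50.5,0,0,0,0],[30,50.5,0,0,0,0],[30,50.5,0,0,0,0],[30,50.5,0,0,0,0],[31,51,0,0,0,0],[31,51,0,0,0,0]]' 0.65; python3 -m creep '[[0,0,0,0,0,0],[0,0,-40,0,0,0],[0,0,-40,0,0,0]]'
```

```text
t: 1.6
position: [0.5536, 0.0137, 0.231]
tool_rot: [-3.141, 0.0, 1.231]
force: [-0.3, -1.5, 0.1]
opening: 0.0298
grasp_force: 0.0
t: 1.98
position: [0.5529, 0.0112, 0.1506]
tool_rot: [3.141, 0.0, 1.231]
force: [0.1, 0.8, 0.0]
opening: 0.0298
grasp_force: 0.0
```

```bash
python3 -m creep '[[0.5,1,-40,0,0,0],[0,0,-40,0,0,0],[0,0,0,0,0,0]]'; python3 - <<'E'
from plant import arm, eyes
import cv2,numpy as np
w=eyes.get_image("wrist");print(w["tool_from_camera"])
a=eyes.get_image("scene")["color"][100:260,180:380]
cv2.imwrite("pics/a1.png",np.hstack([cv2.resize(a,(480,384)),w["color"][::2,::2].repeat(1,0)[:192].repeat(2,0)[:384]]))
E
```

```text
t: 2.35
position: [0.549, 0.0121, 0.0676]
tool_rot: [-3.132, 0.003, 1.23]
force: [0.2, 0.2, 0.3]
opening: 0.0299
grasp_force: 0.0
[[-2.02057703e-04  9.45388698e-01  3.25945041e-01  8.38217525e-02]
 [ 9.99999979e-01  1.86387440e-04  7.93051459e-05 -6.04852299e-04]
 [ 1.42221267e-05  3.25945050e-01 -9.45388716e-01 -1.42197611e-01]
 [ 0.00000000e+00  0.00000000e+00  0.00000000e+00  1.00000000e+00]]
```

View pics/a1.png

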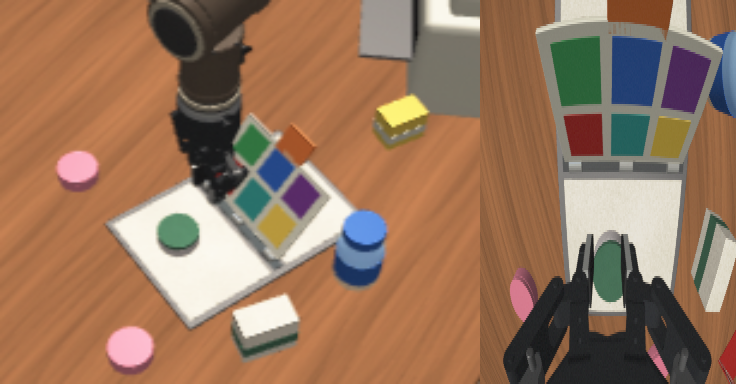

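The close view confirms it: the green tin sits between the two finger tips at wrist (610,268), the leaf is behind, and nothing is touching. Settling and lowering.

```bash
python3 -m creep '[[0,0,0,0,0,0]]';python3 -m creep '[[0,0,-28,0,0,0],[0,0,-15,0,0,0],[0,0,-8,0,0,0],[0,0,-6,0,0,0],[0,0,0,0,0,0]]'
```

```text
t: 2.58
position: [0.5555, 0.0125, 0.0735]
tool_rot: [3.138, -0.001, 1.23]
force: [0.4, 0.0, -0.0]
opening: 0.0302
grasp_force: 0.0
t: 3.2
position: [0.5536, 0.0129, 0.0142]
tool_rot: [-3.141, 0.0, 1.231]
force: [0.1, -0.1, 0.9]
opening: 0.0295
grasp_force: 0.0
```

```bash
python3 -m creep '[[-1.7,-4.7,-2,0,0,0],[-1.7,-4.7,0,0,0,0],[-2.7,-7.5,0,0,0,0],[-2.7,-7.5,0,0,0,0],[-2.7,-7.5,0,0,0,0],[-2.7,-7.5,0,0,0,0],[-2.7,-7.5,0,0,0,0],[-2.7,-7.5,0,0,0,0]]'; python3 - <<'E'
from plant import arm, eyes
import cv2,numpy as np
from h import *
d=eyes.get_image("scene");b=blob(d["color"],(60,60,30),(95,255,160),(215,180,275,235))[0];print(b,plane(d["intrinsics"],d["view"],*b[0],.028))
E
```

```text
t: 4.2
position: [0.534, -0.042, 0.0124]
tool_rot: [3.141, -0.0, 1.231]
force: [1.4, 0.0, 0.6]
opening: 0.0302
grasp_force: 0.6
((np.float64(242.2), np.float64(202.2)), [234, 195, 18, 15, 208]) [ 0.52373963 -0.07335687  0.028     ]
```

```bash
python3 -m creep '[[-2.3,-6.6,0,0,0,0],[-2.3,-6.6,0,0,0,0],[-2.3,-6.6,0,0,0,0],[-2.3,-6.6,0,0,0,0],[-2.3,-6.6,0,0,0,0],[-2.3,-6.6,0,0,0,0],[-2.3,-6.6,0,0,0,0],[-2.3,-6.6,0,0,0,0],[-2.3,-6.6,0,0,0,0],[-1.7,-4.7,0,0,0,0],[0,0,0,0,0,0],[3.4,9.4,0,0,0,0]]'; python3 - <<'E'
from plant import arm, eyes
import cv2,numpy as np
from h import *
d=eyes.get_image("scene");b=blob(d["color"],(60,60,30),(95,255,160),(200,180,275,250))[0];p=plane(d["intrinsics"],d["view"],*b[0],.022);print(b,p)
R=np.array([[.943,.332],[-.332,.943]]);print(R.T@(p[:2]-[.5838,.038]))
cv2.imwrite("pics/a2.png",cv2.resize(d["color"][140:260,190:340],None,fx=4,fy=4))
E
```

```text
t: 5.75
position: [0.5151, -0.0963, 0.0123]
tool_rot: [3.142, 0.0, 1.23]
force: [0.3, 0.4, 0.4]
opening: 0.03
grasp_force: 0.0
((np.float64(223.1), np.float64(214.1)), [215, 207, 17, 15, 208]) [ 0.50096003 -0.13885033  0.022     ]
[-0.01940378 -0.19427273]
```

View pics/a2.png

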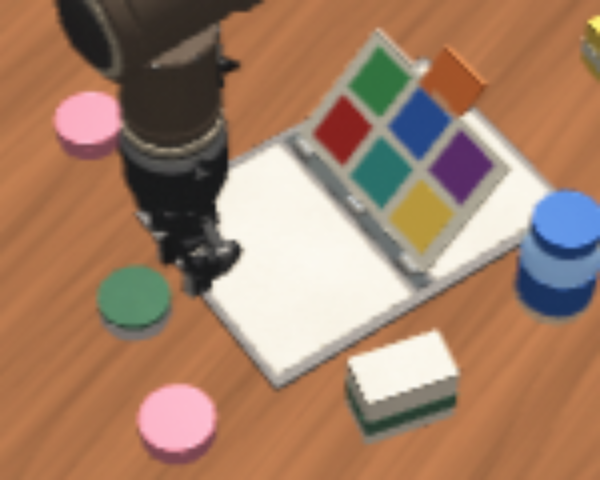

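The tin is at (135,300) in the crop, on the desk and clear of the board: local y is -0.194, which gives a 21 mm gap. The jars and cartons haven't moved. Next I go over the leaf to its tab side with the fingers shut.

```bash
python3 -m creep '[[0,0,50,0,0,0],[0,0,62,0,0,0],[0,0,62,0,0,0],[0,0,14,0,0,0],[19,43.6,0,0,0,0],[19,43.6,0,0,0,0],[19,43.6,0,0,0,0],[19,43.6,0,0,0,0],[19,43.6,0,0,0,0],[18.5,43.6,0,0,0,0],[0,0,0,0,0,0]]' 1; python3 -m creep '[[0,0,-40,0,0,0],[0,0,-40,0,0,0],[0,0,-25,0,0,0],[0,0,0,0,0,0],[0,0,0,0,0,0]]'
python3 - <<'E'
import numpy as np
R=np.array([[.943,.332],[-.332,.943]])
for th in np.arange(.65,3.15,.1).tolist()+[3.1416]:
    c=np.array([.133*np.cos(th)+.002*np.sin(th)+.011,.01+.133*np.sin(th)-.002*np.cos(th)])
    w=R@[0,c[0]]+[.5838,.038];print(round(th,2),(w*1e3).round(1),(c[1]*1e3).round(1))
E
```

```text
t: 7.18
position: [0.6283, 0.169, 0.1986]
tool_rot: [-3.14, 0.0, 1.235]
force: [0.4, -0.6, -0.1]
opening: 0.0
grasp_force: 0.0
t: 7.8
position: [0.6288, 0.1651, 0.0959]
tool_rot: [3.141, -0.0, 1.23]
force: [0.6, 0.2, 1.2]
opening: 0.0
grasp_force: 0.0
0.65 [623.  149.4] 88.9
0.75 [620.2 141.4] 99.2
0.85 [617.1 132.6] 108.6
0.95 [613.7 122.9] 117.0
1.05 [610.  112.4] 124.4
1.15 [606.1 101.3] 130.6
1.25 [602.   89.7] 135.6
1.35 [597.8  77.7] 139.3
1.45 [593.4  65.4] 141.8
1.55 [589.   52.9] 142.9
1.65 [584.6  40.3] 142.7
1.75 [580.2  27.9] 141.2
1.85 [575.9  15.6] 138.4
1.95 [571.7   3.7] 134.3
2.05 [567.7  -7.8] 128.9
2.15 [563.8 -18.7] 122.4
2.25 [560.2 -28.9] 114.7
2.35 [556.9 -38.4] 106.0
2.45 [553.9 -47. ] 96.4
2.55 [551.2 -54.7] 85.8
2.65 [548.8 -61.3] 74.5
2.75 [546.9 -66.8] 62.6
2.85 [545.4 -71.2] 50.2
2.95 [544.2 -74.4] 37.3
3.05 [543.5 -76.3] 24.2
3.14 [543.3 -77. ] 12.0
```

```bash
python3 -m creep '[[-3,-8,0,0,0,0],[-3,-8,1,0,0,0],[-3,-8,3,0,0,0],[-3,-9,9,0,0,0],[-3.5,-9.5,8.5,0,0,0],[-3.5,-10.5,7.5,0,0,0]]'
python3 - <<'E'
from plant import arm, eyes
import cv2,numpy as np
d=eyes.get_image("scene")["color"][120:240,220:360];e=eyes.get_image("side")["color"][140:260,180:320]
cv2.imwrite("pics/a3.png",np.hstack([cv2.resize(x,(400,343)) for x in(d,e)]))
E
```

```text
t: 8.55
position: [0.6091, 0.1116, 0.1249]
tool_rot: [-3.142, 0.0, 1.231]
force: [-0.4, 0.2, -1.3]
opening: -0.0002
grasp_force: 0.6
```

View pics/a3.png

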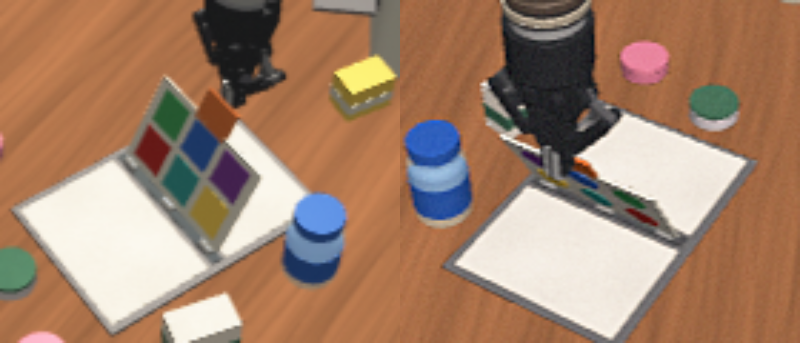

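The tab has moved to scene pixel (296,160), which puts the leaf at about 1.07 rad: the finger is under the tab and turning it. Continuing along the arc.

```bash
python3 -m creep '[[-4,-11.1,6.2,0,0,0],[-4,-11.6,5,0,0,0],[-4.2,-12,3.7,0,0,0],[-4.4,-12.3,2.5,0,0,0],[-4.4,-12.5,1.1,0,0,0],[-4.4,-12.6,-0.2,0,0,0],[-4.4,-12.4,-1.5,0,0,0],[-4.3,-12.3,-2.8,0,0,0],[-4.2,-11.9,-4.1,0,0,0],[-4,-11.5,-5.4,0,0,0]]'
python3 -m creep '[[-3.9,-10.9,-6.5,0,0,0],[-3.6,-10.2,-7.7,0,0,0],[-3.3,-9.5,-8.7,0,0,0],[-3,-8.6,-9.6,0,0,0],[-2.7,-7.7,-10.6,0,0,0]]'
python3 - <<'E'
from plant import arm, eyes
import cv2,numpy as np
d=eyes.get_image("scene")["color"][120:240,200:340];e=eyes.get_image("side")["color"][140:260,180:320]
cv2.imwrite("pics/a4.png",np.hstack([cv2.resize(x,(400,343)) for x in(d,e)]))
E
```

```text
t: 9.9
position: [0.567, -0.0087, 0.1285]
tool_rot: [3.141, 0.0, 1.231]
force: [0.2, 1.0, 0.1]
opening: 0.0
grasp_force: 0.5
t: 10.52
position: [0.5504, -0.0553, 0.0849]
tool_rot: [-3.141, 0.0, 1.231]
force: [0.6, 1.5, 0.8]
opening: 0.0002
grasp_force: 0.4
```

View pics/a4.png

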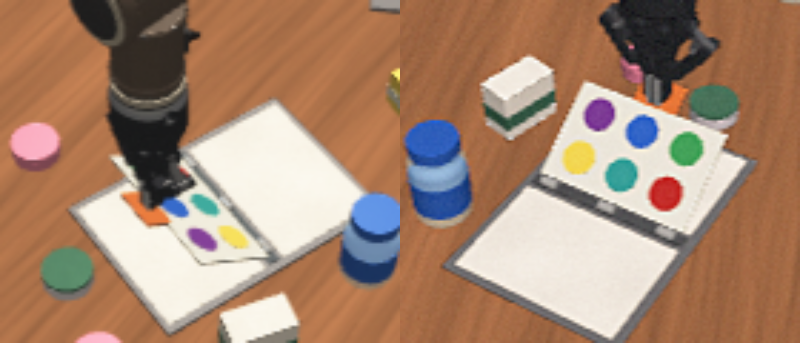

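The leaf has passed upright and leans over the right page. The fingertips are on the tab at side crop (655,95), the tin is clear, and forces are low. Pressing it down gently.

```bash
python3 -m creep '[[-2.4,-6.6,-11.3,0,0,0],[-1.9,-5.5,-11.9,0,0,0],[-1.5,-4.4,-12.4,0,0,0],[-1.2,-3.2,-12.9,0,0,0],[-0.7,-1.9,-13,0,0,0],[0,0,-4,0,0,0],[0,0,-3,0,0,0],[0,0,0,0,0,0]]'
python3 -m creep '[[0,0,-2,0,0,0],[0,0,0,0,0,0]]';python3 -m creep '[[0,0,-2,0,0,0],[0,0,0,0,0,0]]'
```

```text
t: 11.62
position: [0.5429, -0.0761, 0.017]
tool_rot: [-3.141, -0.0, 1.231]
force: [0.0, 1.4, -0.1]
opening: -0.0002
grasp_force: 0.0
t: 11.88
position: [0.5433, -0.0762, 0.0154]
tool_rot: [3.141, -0.0, 1.231]
force: [0.0, -0.2, 0.6]
opening: -0.0002
grasp_force: 0.0
t: 12.12
position: [0.5431, -0.0763, 0.0131]
tool_rot: [3.141, -0.0, 1.231]
force: [0.2, 0.2, -0.0]
opening: -0.0002
grasp_force: 0.0
```

```bash
python3 -m creep '[[0,0,-1,0,0,0],[0,0,0,0,0,0]]';python3 -m creep '[[0,0,-1,0,0,0],[0,0,0,0,0,0]]'
```

```text
t: 12.38
position: [0.543, -0.0763, 0.0121]
tool_rot: [3.142, -0.0, 1.231]
force: [0.5, -0.3, -0.1]
opening: 0.0002
grasp_force: 0.1
t: 12.62
position: [0.5431, -0.0763, 0.012]
tool_rot: [-3.141, 0.0, 1.231]
force: [-1.4, 0.8, 5.4]
opening: 0.0001
grasp_force: 3.1
```

Force rises to 5.4 N at z = 12.0 mm, the expected height of the flat leaf's top. Retreating straight up and checking.

```bash
python3 -m creep '[[0,0,0,0,0,0],[0,0,0,0,0,0],[0,0,5,0,0,0],[0,0,20,0,0,0],[0,0,50,0,0,0],[0,0,60,0,0,0],[0,0,60,0,0,0],[0,0,0,0,0,0]]'
python3 - <<'E'
from plant import arm, eyes
import cv2,numpy as np
from h import *
a=eyes.get_image("scene");d=a["color"][130:250,190:330];e=eyes.get_image("side")["color"][140:260,180:320]
cv2.imwrite("pics/a5.png",np.hstack([cv2.resize(x,(400,343)) for x in(d,e)]))
b=blob(a["color"],(60,60,30),(95,255,160),(200,195,240,250))[0];p=plane(a["intrinsics"],a["view"],*b[0],.022)
R=np.array([[.943,.332],[-.332,.943]]);print(b,R.T@(p[:2]-[.5838,.038]))
E
```

```text
t: 13.62
position: [0.5476, -0.0773, 0.2129]
tool_rot: [3.128, -0.002, 1.231]
force: [-0.4, 0.4, -0.6]
opening: 0.0002
grasp_force: 0.0
((np.float64(223.1), np.float64(214.1)), [215, 207, 17, 15, 208]) [-0.01940378 -0.19427273]
```

View pics/a5.png

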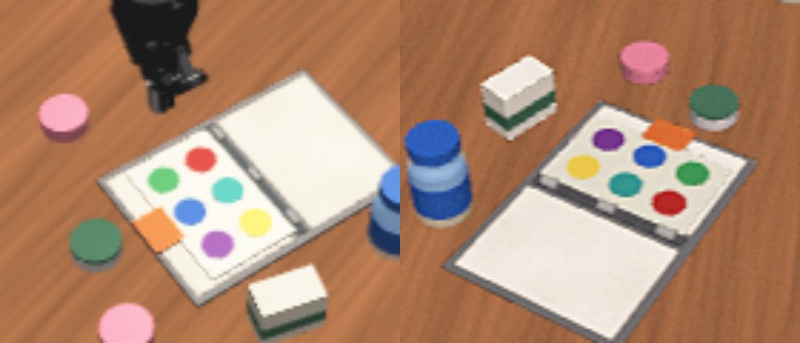

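The leaf lies flat on the right page with its tab at (158,230). The tin, at (97,243), is clear on the desk, and the arm is free. Handing in.

```bash
python3 -m creep '[[0,0,0,0,0,0],[0,0,0,0,0,0]]' >/dev/null; python3 -c "
from plant import arm
print(arm.finish_job())"
```

```text
the job is handed in; nothing more can be done
None
```

The job is handed in, with no verdict returned: the final pictures show the tin flat on the desk about 21 mm clear of the board and the leaf flat on the right page, with no jar or carton touched.

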